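# Touch off the drill on a clamped blank and hold the feed lever

## Robot

A 6-joint arm with a two-finger parallel gripper is mounted at the origin on the work surface. World frame = base frame: x ahead of the robot, y to its left, z up, the work surface at z = 0. Lengths are in m, angles in degrees, forces in N, time in s.
With the tool pointing down it reaches from about 0.375 to 0.925 m from the base axis. Payload 5.7 kg.
Tool frame: the origin (TCP) lies at the very end of the fingers, on their centre line; the grasp point (between the pads) lies 19 mm behind it; z points along the fingers, y is the line along which they close (so a half turn about z gives the same grasp; the last joint's range is limited). The gripper opens to 88 mm and grips with 3 to 60 N. Pads are 20 mm wide; open, the fingers measure 115 mm over their backs; the gripper's body (75 mm by 178 mm) begins 61 mm behind the grasp point.
Start: joints at [-75.522, 20.558, 86.54, -0, 72.909, -6.595], TCP at [0.216, -0.56, 0.223] pointing down, gripper open.
Joint ranges: [-170.27, 170.27], [-57.76, 135], [12.27, 136.19], [-55.21, 235.2], [11.17, 155.16], [-170.74, 170.74]. Speed limits (degrees/s): [136.94, 136.94, 180, 180, 180, 180].

## Interface

Orientations are given as a 3x3 rotation matrix whose columns are the frame's x, y, z axes.
In Python, from cell import r gives the robot as it stands.
- The arm moves only by the tool apply_moves, never from a script. Its argument "targets" is a list of rows, each a list of 3 entries, a list of its own where there are three numbers: the closure, from -1 (fully open) to 1 (shut), then the shift along the tool's x, y, z in units of 25 mm (1.0 is 25 mm), then the turn, a rotation vector about the tool's x, y, z in units of 8 degrees (1.0 is 8 degrees). In form: [[fingers, [x, y, z], [ax, ay, az]], ...]. A call has exactly 10 rows; each row shifts and turns the commanded pose from where the row before left it, along the tool's axes as they then stand; what a row does not reach is not made up. A row lasts 1/8 s, in which the tool goes at most 62.5 mm and 10.7 degrees, less where a joint would pass 70% of its speed; a pose out of reach is approached as far as the arm can. A call is refused whole if a number of a shift passes 1 or a number of a turn 1, either way. A call with a gripper value outside its range is refused whole. The fingers move at their own pace and stop on an object; "grip_force" is the grip in N (left out, the last holds). Time passes only in rows, so rows that do not move let the fingers close, or fill a call up. It gives the time, the measured TCP pose, the force, the opening and the grip force at its end, in the units of the state.
- r.sense(): the state, without advancing time (a new reading comes with each control period).
- r.grab_frame(name): name is "scene" or "top" or "wrist"; returns the picture (384x512x3 uint8, blue, green, red); there is no depth.
- r.get_calibration(name): a dict with "intrinsics" (3x3 intrinsics, pixels), "R" (3x3) and "t" (3): a world point X has camera coordinates R X + t; the wrist camera has in their place "mount" (4x4, takes a point from camera to tool coordinates, whose origin is the TCP and whose axes are the flange's). Camera axes: x right, y down, z forward; pixel columns grow to the right and rows downward; lengths in m; the calibration is good to about 2 mm. A picture is of the moment at which its call begins: read the wrist's pose just before it. get_calibration takes no time and is no camera call.
- r.finish_job(): hands the job in; it is judged then, once.
The state is a dict: "t": time; "joints": joint angles; "dq": joint speeds; "joint_efforts": joint torques, N m; "tool_pos": TCP position; "tcp_rot": TCP orientation; "wrist_force": force on the tool from outside, world axes, zero at the start; "ft_torque": the same for the moment, N m; "finger_gap": opening from 0.0 (shut) to 1.0 (fully open); "grasp_force": force on a finger pad.
Only numpy, scipy, OpenCV 4.12 (cv2) and the standard library are available. Lean on these libraries where they do the work, as an engineer would, in place of code of your own. Each camera call takes 0.05 s, during which the arm holds its last target. There are 200 camera calls.

## Task

Get the drill stand ready for me to set its depth stop: slide the vise's jaw shut so that the wooden blank is nipped squarely and firmly between both jaws, then bring the spring-loaded feed lever down until the drill bit rests on top of the wood with a light, steady pressure. Finish while still holding the lever there with the gripper: do not let it rise, and do not lean on it hard enough to break the bit. Leave everything else on the bench where it is.

Things in the scene. Friction and masses are not known exactly. Their poses are not given: they have to be found in the camera images.
- stand: Bench drill stand for a rotary tool: grey base 230 x 210 x 18 mm, round column 27 mm thick, 368 mm tall. Origin: column axis at bench level; -x is the front (to the robot), y left, z up. Tool and bit: 75 mm before the column, y = 0. Vise bed along y under the bit: top at 34 mm, 74 mm wide, y -50 to 190 mm. The head with lever and tool is clamped at a height that varies by 20 mm.
- fixed_jaw_plate: Steel plate (78 wide x 4 x 30 mm high) on the fixed jaw, at the right-hand end of the vise bed. Origin: middle of its gripping face, which looks along the stand's +y.
- sliding_jaw_plate: The like plate on the sliding jaw, to the left. Origin: middle of its gripping face, which looks along the stand's -y. Jaw tops are 65 mm above the bench.
- jaw (a joint): Opening between the jaw plates, m (0 together, 0.105 fully open). The jaw slides along the stand's y with about 5 N of friction (a little more when moved fast) and stays where it is left.
- jaw_tab (a point): Top middle of the upright tab by which the sliding jaw is pushed: 40 mm (stand x) x 18 mm (stand y), top 94 mm above the bench, 46 mm above the low slide in front of it (48 mm). Its middle is 100 mm behind the sliding plate's face, in line with both plates along the stand's y; 65 mm are free on the bit's side of it before the jaw.
- blank: Loose pale hardwood blank, 66 mm (own x) x 40 mm (own y) x 36 mm high, about 75 g, standing on the vise bed between the jaws, a little askew. The 40 mm width goes between the jaws. Origin: centre of its underside; its top is 70 mm above the bench.
- drill_bit: 6 mm drill bit under the tool, pointing down, not turning. Origin: its lower tip, which starts 20 to 40 mm above the blank. Collet nut, nose (32 mm) and clamp ring (62 mm across) begin 32, 47 and 62 mm above the tip; the tool's top is 220 mm above it.
- feed_lever (a joint): Lever angle, rad: 0 at rest (0.5 above level, to the front), grows as pressed, stop at 0.85; springs back if let go. At the grip: about 3 N starts it, 4 to 5.5 N hold it where the bit meets the wood; from there each newton more adds about 2.4 N on the bit. Linked to the tool: the bit comes down 84 mm per radian.
- lever_arm: The lever, right of the head: flat steel bar 6 x 22 mm and, 147 to 252 mm from the pivot, a round black grip 22 mm thick. Origin: on the pivot axis, which lies along the stand's y; the lever swings in the upright plane through it along the stand's x.
- lever_grip (a point): Middle of the round grip (on its centre line), 200 mm from the pivot. It moves with the lever, on an arc about the lever arm's origin. Its height above the bench is 250 to 270 mm at rest.
- offcut: Bystander, leave alone: dark wood offcut 58 x 34 x 22 mm, right of the stand. Origin under its centre.
- collet_wrench: Bystander: 100 mm spanner lying in front of the stand. Origin under its middle.
- bit_block: Bystander: wooden block 60 x 100 x 22 mm with small bits standing in it up to 60 mm high, right of the stand. Origin under its centre.
- bench_brush: Bystander: 160 mm bench brush lying left of the stand, behind the vise. Origin under its middle.
- bar_clamp: Bystander: 260 mm steel bar clamp with a red handle, lying flat on the left. Origin under the middle of its bar.
- glue_bottle: Bystander: white bottle 56 mm thick, 150 mm tall, on the left. Origin under its centre.
- mallet: Bystander: wooden mallet, 300 mm long, lying on the right, its head 62 mm high. Origin: on the bench under its middle.
- pencil_pot: Bystander: pot 80 mm across, 100 mm tall, with pencils to 190 mm, on the right. Origin under its centre.

How it is judged:
By the outcome, as a careful person would: the job done as asked, in the order asked, and still so for the second after the job is handed in, while the arm keeps its last pose, push and grip.
It also fails if it takes over 67 s, if anything falls off the work surface, if the arm or the gripper's body presses on something with over 40 N, if the wrist force passes 120 N, or if a joint passes its speed limit or range.

## Working session

There is one attempt and no reset: what is moved stays moved. The work goes in short steps, Python scripts to look and compute and a tool call to move; the robot and the scene stay as the last step left them, time stands still between calls to the robot, and variables do not carry over. Pictures are saved under pics/ and viewed, at most 10 in all, crops included, and the job is handed in when it is done.

Besides the shell and the picture viewer there is one more tool, called by a JSON object that holds its "method" and its "body". apply_moves: Moves the arm, as the interface text tells. Its arguments: {"type":"object","properties":{"targets":{"type":"array"},"grip_force":{"type":"number"}},"required":["targets"]}

```bash
ls; mkdir -p pics
python3 - <<'E'
from cell import r
import cv2,numpy as np
s=r.sense();print({k:np.round(v,3).tolist() for k,v in s.items()})
for n in("scene","top"):
    c=r.get_calibration(n);print(n,{k:np.round(v,4).tolist() for k,v in c.items()})
    f=r.grab_frame(n);cv2.imwrite(f"pics/{n}_raw.png",f);cv2.imwrite(f"pics/{n}0.png",cv2.resize(f,(800,600),interpolation=cv2.INTER_CUBIC))
print(r.get_calibration("wrist"))
E
```

```text
pics
{'t': 0.0, 'joints': [-75.521, 20.595, 86.598, -0.001, 72.91, -6.592], 'dq': [-0.061, 0.01, 0.003, 0.074, -0.074, -0.055], 'joint_efforts': [0.0, -51.538, -27.072, 0.068, 0.035, -0.0], 'tool_pos': [0.216, -0.559, 0.222], 'tcp_rot': [[0.933, 0.36, -0.0], [0.36, -0.933, 0.002], [0.0, -0.002, -1.0]], 'wrist_force': [-0.207, -0.39, 0.397], 'ft_torque': [0.059, 0.002, 0.039], 'grasp_force': 0.0, 'finger_gap': 1.0}
scene {'intrinsics': [[373.4762, 0.0, 253.2411], [0.0, 373.4762, 191.9647], [0.0, 0.0, 1.0]], 'R': [[0.7574, 0.6528, 0.0134], [0.4879, -0.5523, -0.676], [-0.4339, 0.5185, -0.7368]], 't': [-0.4002, -0.1522, 1.8785]}
top {'intrinsics': [[436.3516, 0.0, 263.0143], [0.0, 436.3516, 190.7264], [0.0, 0.0, 1.0]], 'R': [[-0.0213, -0.9998, 0.0005], [-0.9963, 0.0212, -0.0831], [0.0831, -0.0023, -0.9965]], 't': [0.0012, 0.542, 1.7308]}
{'intrinsics': array([[331.91963519,   0.        , 252.73528018],
       [  0.        , 331.91963519, 189.03170113],
       [  0.        ,   0.        ,   1.        ]]), 'mount': array([[-1.16655559e-03, -9.65904222e-01, -2.58897031e-01,
         7.07941036e-02],
       [ 9.99998899e-01, -1.36412209e-03,  5.83463528e-04,
         7.98518299e-04],
       [-9.16737043e-04, -2.58896065e-01,  9.65904750e-01,
        -1.61843703e-01],
       [ 0.00000000e+00,  0.00000000e+00,  0.00000000e+00,
         1.00000000e+00]])}
```

View pics/scene0.png

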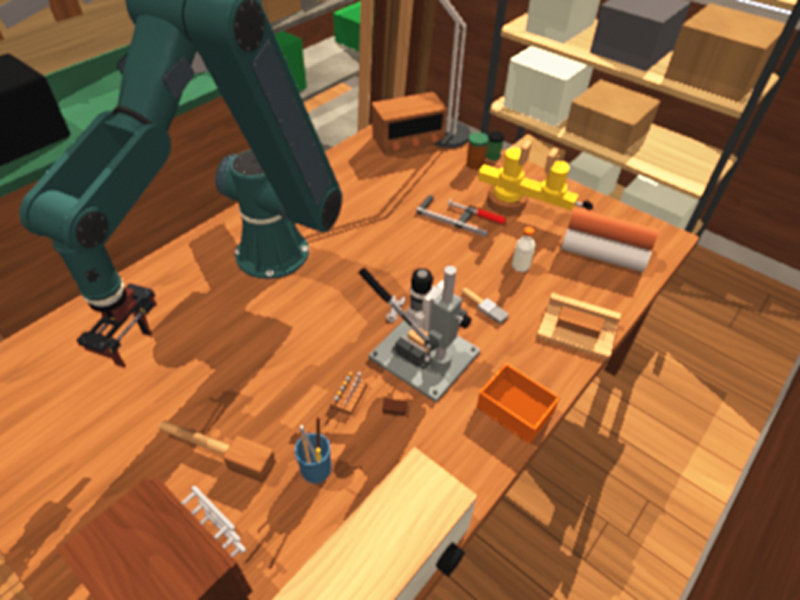

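View pics/top0.png

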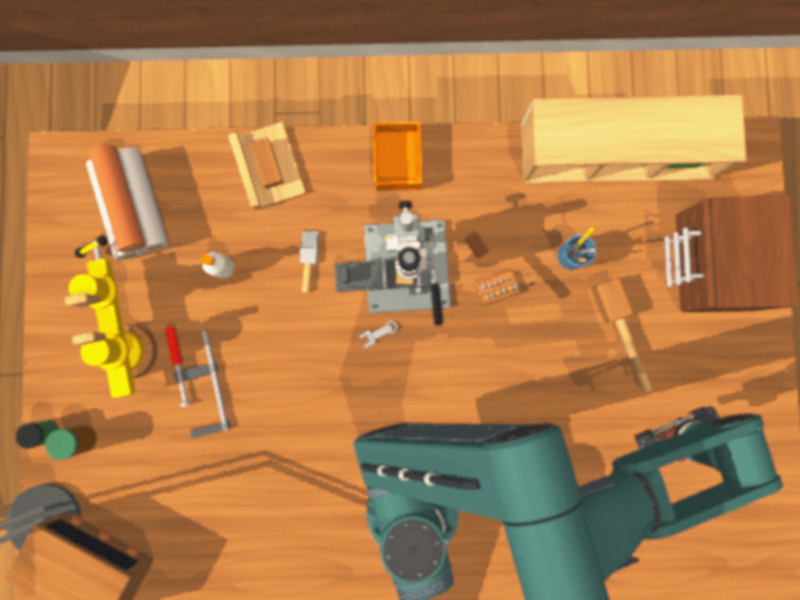

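The scene view shows the stand at about (425,330), with its black lever grip reaching to (375,285). In the top view the stand base spans (365–450, 222–312), with the jaw at (355,275), the grip at (437,305) and the column near (405,225). I'll zoom in to get exact features.

Run:
```python
import cv2
t=cv2.imread("pics/top_raw.png")[125:215,205:305]; s=cv2.imread("pics/scene_raw.png")[160:260,220:320]
cv2.imwrite("pics/topc.png",cv2.resize(t,None,fx=6.5,fy=6.5,interpolation=cv2.INTER_CUBIC))
cv2.imwrite("pics/scenec.png",cv2.resize(s,None,fx=6,fy=6,interpolation=cv2.INTER_CUBIC))
```

```text
(no output)
```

View pics/topc.png

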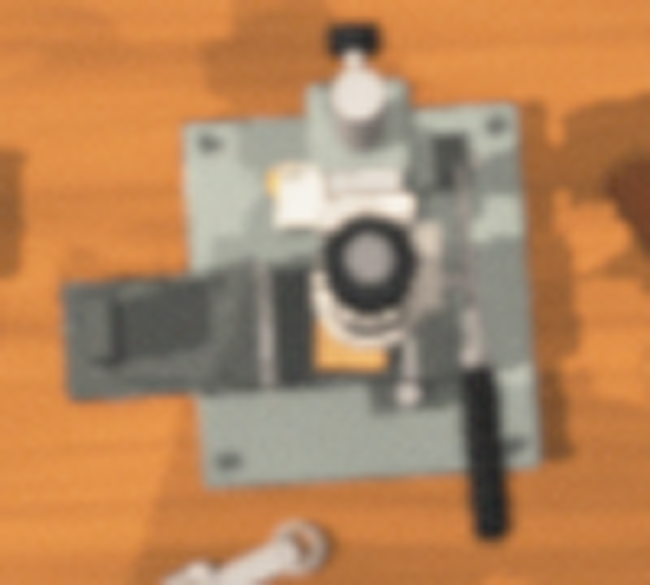

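View pics/scenec.png

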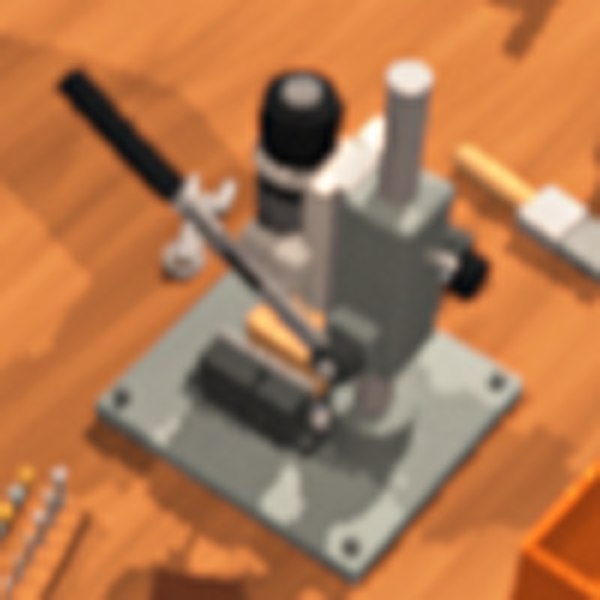

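The top crop shows the base corners at (183,125), (517,103), (540,468) and (205,487). The column top is at (358,92), the sliding plate at x≈266, the tab at about (108,328), and the grip runs from (478,370) to (491,535). In the scene crop the grip runs from (72,82) to (172,192).

```bash
cat > h.py <<'E'
from cell import r
import numpy as np, cv2
from scipy.optimize import least_squares
def ray(n,uv):
    c=r.get_calibration(n);R=c["R"];o=-R.T@c["t"];d=R.T@np.linalg.solve(c["intrinsics"],[uv[0],uv[1],1.]);return o,d/np.linalg.norm(d)
def wray(uv,s):
    c=r.get_calibration("wrist");M=c["mount"];d=M[:3,:3]@np.linalg.solve(c["intrinsics"],[uv[0],uv[1],1.]);R=np.array(s["tcp_rot"])
    d=R@d;return R@M[:3,3]+s["tool_pos"],d/np.linalg.norm(d)
def atz(od,z): o,d=od;return o+d*(z-o[2])/d[2]
def tri(*rs):
    A=sum(np.eye(3)-np.outer(d,d) for o,d in rs);b=sum((np.eye(3)-np.outer(d,d))@o for o,d in rs);p=np.linalg.solve(A,b)
    return p,[np.linalg.norm(np.cross(p-o,d)) for o,d in rs]
T=lambda x,y:ray("top",((x+.5)/6.5-.5+205,(y+.5)/6.5-.5+125))
S=lambda x,y:ray("scene",((x+.5)/6-.5+220,(y+.5)/6-.5+160))
E
python3 - <<'E'
from h import *
np.set_printoptions(precision=4,suppress=True)
C=[atz(T(*p),.018) for p in[(183,125),(517,103),(540,468),(205,487)]]
print(np.array(C));print([np.linalg.norm(C[i]-C[i-1]) for i in range(4)])
e=(C[1]-C[0])+(C[2]-C[3]);f=(C[0]-C[3])+(C[1]-C[2]);print("yaw",np.degrees([np.arctan2(-e[0],-(e[1]))*-1,np.arctan2(f[1],f[0])]))
print("col",tri(T(358,92),S(409,75)),atz(T(358,92),.368))
print("tool top",tri(T(371,258),S(300,92)))
print("grip out",tri(T(491,535),S(72,82)),"in",tri(T(478,370),S(172,192)))
print("tab",atz(T(108,328),.094),"plate ends",atz(T(264,262),.065),atz(T(266,385),.065))
print("sc corners",[atz(S(*p),.018) for p in[(100,408),(355,575),(520,383)]])
E
```

```text
[[ 0.7362  0.1087  0.018 ]
 [ 0.7457 -0.1005  0.018 ]
 [ 0.5165 -0.1089  0.018 ]
 [ 0.5092  0.0986  0.018 ]]
[np.float64(0.22728532009335936), np.float64(0.2094066023731042), np.float64(0.22935242845352294), np.float64(0.2076764764630385)]
yaw [2.3181 2.3238]
col (array([ 0.6826, -0.002 ,  0.3721]), [np.float64(0.00030662543222090933), np.float64(0.00030662543222099135)]) [ 0.6832 -0.0022  0.368 ]
tool top (array([ 0.6077, -0.0066,  0.3121]), [np.float64(0.0005235594585403406), np.float64(0.000523559458540476)])
grip out (array([ 0.4661, -0.0654,  0.2715]), [np.float64(0.0026285671450488324), np.float64(0.0026285671450489104)]) in (array([ 0.5557, -0.0646,  0.2309]), [np.float64(0.0007581810514923314), np.float64(0.0007581810514922323)])
tab [0.6002 0.1502 0.094 ] plate ends [0.642  0.0578 0.065 ] [0.5671 0.058  0.065 ]
sc corners [array([ 0.5251, -0.1068,  0.018 ]), array([ 0.7462, -0.0971,  0.018 ]), array([0.7354, 0.1078, 0.018 ])]
```

{"method": "apply_moves", "body": {"targets": [[1, [0, 0, -0.8], [0, 0, -1]], [1, [0, 0, -0.8], [0, 0, -1]], [1, [0, 0, -0.8], [0, 0, -1]], [1, [0, 0, -0.8], [0, 0, -1]], [1, [0, 0, -0.8], [0, 0, -1]], [1, [0, 0, -0.8], [0, 0, -1]], [1, [0, 0, -0.8], [0, 0, -1]], [1, [0, 0, -0.8], [0, 0, -1]], [1, [0, 0, -0.8], [0, 0, -0.9]], [1, [0, 0, -0.8], [0, 0, 0]]], "grip_force": 20}}

```text
t: 1.35
tool_pos: [0.2157, -0.5596, 0.4227]
tcp_rot: [[-0.041, 0.999, -0.0], [0.999, 0.041, 0.001], [0.001, -0.0, -1.0]]
wrist_force: [0.2, 0.1, 0.3]
finger_gap: 0.006
grasp_force: 0.0
```

{"method": "apply_moves", "body": {"targets": [[1, [1, 0.55, 0], [0, 0, 0]], [1, [1, 0.55, 0], [0, 0, 0]], [1, [1, 0.55, 0], [0, 0, 0]], [1, [1, 0.55, 0], [0, 0, 0]], [1, [1, 0.55, 0], [0, 0, 0]], [1, [1, 0.55, 0], [0, 0, 0]], [1, [1, 0.55, 0], [0, 0, 0]], [1, [1, 0.55, 0], [0, 0, 0]], [1, [1, 0.55, 0], [0, 0, 0]], [1, [1, 0.55, 0], [0, 0, 0]]]}}

```text
t: 2.6
tool_pos: [0.3434, -0.303, 0.4224]
tcp_rot: [[-0.04, 0.999, -0.0], [0.999, 0.04, 0.0], [0.0, -0.0, -1.0]]
wrist_force: [-0.1, 0.3, 0.3]
finger_gap: 0.007
grasp_force: 0.0
```

{"method": "apply_moves", "body": {"targets": [[1, [1, 0.55, 0], [0, 0, 0]], [1, [1, 0.55, 0], [0, 0, 0]], [1, [1, 0.55, 0], [0, 0, 0]], [1, [1, 0.55, 0], [0, 0, 0]], [1, [1, 0.55, 0], [0, 0, 0]], [1, [1, 0.55, 0], [0, 0, 0]], [1, [1, 0.55, 0], [0, 0, 0]], [1, [1, 0.55, 0], [0, 0, 0]], [1, [1, 0.55, 0], [0, 0, 0]], [1, [1, 0.55, 0], [0, 0, 0]]]}}

```text
t: 3.85
tool_pos: [0.4706, -0.0479, 0.4225]
tcp_rot: [[-0.04, 0.999, -0.0], [0.999, 0.04, 0.0], [0.0, -0.0, -1.0]]
wrist_force: [0.8, 0.2, -0.8]
finger_gap: 0.003
grasp_force: 0.0
```

{"method": "apply_moves", "body": {"targets": [[1, [1, 0.55, 0], [0, 0, 0]], [1, [1, 0.55, 0], [0, 0, 0]], [1, [1, 0.55, 0], [0, 0, 0]], [1, [1, 0.55, 0], [0, 0, 0]], [1, [1, 0.55, 0], [0, 0, 0]], [1, [1, 0.55, 0], [0, 0, 0]], [1, [1, 0.55, 0], [0, 0, 0]], [1, [1, 0.55, 0], [0, 0, 0]], [1, [1, 0.55, 0], [0, 0, 0]], [1, [0.6, 0.6, 0], [0, 0, 0]]]}}

```text
t: 5.1
tool_pos: [0.5994, 0.1977, 0.4224]
tcp_rot: [[-0.041, 0.999, -0.001], [0.999, 0.041, 0.0], [0.0, -0.001, -1.0]]
wrist_force: [1.2, -0.9, 0.5]
finger_gap: 0.007
grasp_force: 0.0
```

{"method": "apply_moves", "body": {"targets": [[1, [0, 0, 1], [0, 0, 0]], [1, [0, 0, 1], [0, 0, 0]], [1, [0, 0, 1], [0, 0, 0]], [1, [0, 0, 1], [0, 0, 0]], [1, [0, 0, 1], [0, 0, 0]], [1, [0, 0, 1], [0, 0, 0]], [1, [0, 0, 1], [0, 0, 0]], [1, [0, 0, 1], [0, 0, 0]], [1, [0, 0, 0], [0, 0, 0]], [1, [0, 0, 0], [0, 0, 0]]]}}

```text
t: 6.35
tool_pos: [0.6, 0.1963, 0.2235]
tcp_rot: [[-0.04, 0.999, 0.001], [0.999, 0.04, 0.0], [0.0, 0.001, -1.0]]
wrist_force: [1.7, 0.5, 0.6]
finger_gap: 0.007
grasp_force: 0.0
```

Run:
```python
from h import *
import json
s=r.sense();print({k:np.round(v,4).tolist() for k,v in s.items() if k in("t","tool_pos","tcp_rot","wrist_force","joints")})
f=r.grab_frame("wrist");cv2.imwrite("pics/w1.png",cv2.resize(f,(800,600),interpolation=cv2.INTER_CUBIC))
json.dump({k:np.array(s[k]).tolist() for k in("tool_pos","tcp_rot")},open("s1.json","w"))
```

```text
{'t': 6.35, 'joints': [11.8497, 23.0602, 82.4305, 0.0082, 74.4624, 9.5621], 'tool_pos': [0.6, 0.1963, 0.2235], 'tcp_rot': [[-0.0399, 0.9992, 0.0008], [0.9992, 0.0399, 0.0003], [0.0003, 0.0008, -1.0]], 'wrist_force': [1.6619, 0.4929, 0.5605]}
```

View pics/w1.png

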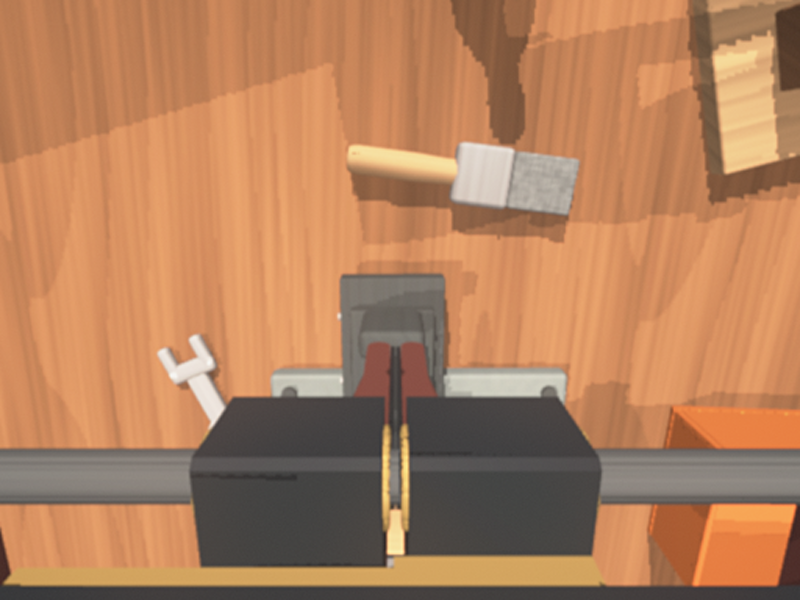

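The wrist view shows the tab's left face, with its bottom edge at row ≈308 (cols 362–422) and its top edge at row ≈336 (cols 358–428). The slide ends at row 275. The brush, at (465,180), is well clear.

Run:
```python
from h import *
import json
s=json.load(open("s1.json"));a=np.radians(2.32);R=np.array([[np.cos(a),np.sin(a)],[-np.sin(a),np.cos(a)]])
f=lambda p,z:np.round(R@(atz(wray((p[0]*.64,p[1]*.64),s),z)[:2]-[.683,-.002]),4)
print("bot",f((362,308),.048),f((422,308),.048),"top",f((358,336),.094),f((428,336),.094),"slide end",f((341,275),.048),f((445,275),.048))
print("tcp",R@(np.array(s["tool_pos"])[:2]-[.683,-.002]))
```

```text
bot [-0.0966  0.1719] [-0.0559  0.1718] top [-0.0963  0.1682] [-0.0547  0.1681] slide end [-0.1102  0.1949] [-0.0409  0.1947]
tcp [-0.07487375  0.20154599]
```

{"method": "apply_moves", "body": {"targets": [[1, [0, 0, 0.9], [0, 0, 0]], [1, [0, 0, 0.9], [0, 0, 0]], [1, [0, 0, 0.9], [0, 0, 0]], [1, [0, 0, 0.9], [0, 0, 0]], [1, [0, 0, 0.9], [0, 0, 0]], [1, [0, 0, 0.9], [0, 0, 0]], [1, [0, 0, 0.7], [0, 0, 0]], [1, [0, 0, 0.4], [0, 0, 0]], [1, [0, 0, 0], [0, 0, 0]], [1, [0, 0, 0], [0, 0, 0]]]}}

```text
t: 7.65
tool_pos: [0.6004, 0.1962, 0.0609]
tcp_rot: [[-0.04, 0.999, 0.001], [0.999, 0.04, 0.0], [0.0, 0.001, -1.0]]
wrist_force: [0.5, -1.1, 0.2]
finger_gap: 0.004
grasp_force: 0.0
```

{"method": "apply_moves", "body": {"targets": [[1, [-0.2, 0, 0], [0, 0, 0]], [1, [-0.2, 0, 0], [0, 0, 0]], [1, [-0.2, 0, 0], [0, 0, 0]], [1, [-0.2, 0, 0], [0, 0, 0]], [1, [-0.2, 0, 0], [0, 0, 0]], [1, [-0.2, 0, 0], [0, 0, 0]], [1, [-0.2, 0, 0], [0, 0, 0]], [1, [-0.2, 0, 0], [0, 0, 0]], [1, [-0.2, 0, 0], [0, 0, 0]], [1, [-0.2, 0, 0], [0, 0, 0]]]}}

```text
t: 8.9
tool_pos: [0.6019, 0.147, 0.0604]
tcp_rot: [[-0.039, 0.999, 0.0], [0.999, 0.039, 0.002], [0.002, 0.0, -1.0]]
wrist_force: [-1.6, 5.9, 0.7]
finger_gap: 0.006
grasp_force: 2.9
```

{"method": "apply_moves", "body": {"targets": [[1, [-0.05, 0, 0], [0, 0, 0]], [1, [-0.05, 0, 0], [0, 0, 0]], [1, [-0.05, 0, 0], [0, 0, 0]], [1, [-0.05, 0, 0], [0, 0, 0]], [1, [-0.05, 0, 0], [0, 0, 0]], [1, [-0.05, 0, 0], [0, 0, 0]], [1, [-0.05, 0, 0], [0, 0, 0]], [1, [-0.05, 0, 0], [0, 0, 0]], [1, [-0.05, 0, 0], [0, 0, 0]], [1, [-0.05, 0, 0], [0, 0, 0]]]}}

```text
t: 10.15
tool_pos: [0.6024, 0.136, 0.0604]
tcp_rot: [[-0.038, 0.999, 0.001], [0.999, 0.038, 0.004], [0.004, 0.001, -1.0]]
wrist_force: [-0.9, 14.5, 0.1]
finger_gap: 0.004
grasp_force: 7.1
```

{"method": "apply_moves", "body": {"targets": [[1, [-0.02, 0, 0], [0, 0, 0]], [1, [-0.02, 0, 0], [0, 0, 0]], [1, [-0.02, 0, 0], [0, 0, 0]], [1, [-0.02, 0, 0], [0, 0, 0]], [1, [0, 0, 0], [0, 0, 0]], [1, [0, 0, 0], [0, 0, 0]], [1, [0, 0, 0], [0, 0, 0]], [1, [0, 0, 0], [0, 0, 0]], [1, [0, 0, 0], [0, 0, 0]], [1, [0, 0, 0], [0, 0, 0]]]}}

```text
t: 11.4
tool_pos: [0.6024, 0.136, 0.0604]
tcp_rot: [[-0.038, 0.999, 0.001], [0.999, 0.038, 0.007], [0.007, 0.001, -1.0]]
wrist_force: [0.4, 17.8, 1.0]
finger_gap: 0.009
grasp_force: 9.2
```

{"method": "apply_moves", "body": {"targets": [[1, [-0.03, 0, 0], [0, 0, 0]], [1, [-0.03, 0, 0], [0, 0, 0]], [1, [-0.03, 0, 0], [0, 0, 0]], [1, [-0.03, 0, 0], [0, 0, 0]], [1, [-0.03, 0, 0], [0, 0, 0]], [1, [-0.03, 0, 0], [0, 0, 0]], [1, [-0.03, 0, 0], [0, 0, 0]], [1, [0, 0, 0], [0, 0, 0]], [1, [0, 0, 0], [0, 0, 0]], [1, [0, 0, 0], [0, 0, 0]]]}}

```text
t: 12.65
tool_pos: [0.6024, 0.136, 0.0605]
tcp_rot: [[-0.037, 0.999, 0.001], [0.999, 0.037, 0.014], [0.014, 0.002, -1.0]]
wrist_force: [-1.2, 38.5, -0.9]
finger_gap: 0.007
grasp_force: 19.0
```

Run:
```python
from h import *
print(r.sense()["wrist_force"])
a=r.grab_frame("scene")[170:240,235:305];b=r.grab_frame("top")[140:200,205:280]
k=lambda i:cv2.resize(i,(400,int(400*i.shape[0]/i.shape[1])),interpolation=cv2.INTER_CUBIC)
a,b=k(a),k(b);o=np.zeros((400,800,3),np.uint8);o[:a.shape[0],:400]=a;o[:b.shape[0],400:]=b;cv2.imwrite("pics/nip.png",o)
```

```text
[-1.21083615 38.48596579 -0.85963071]
```

View pics/nip.png

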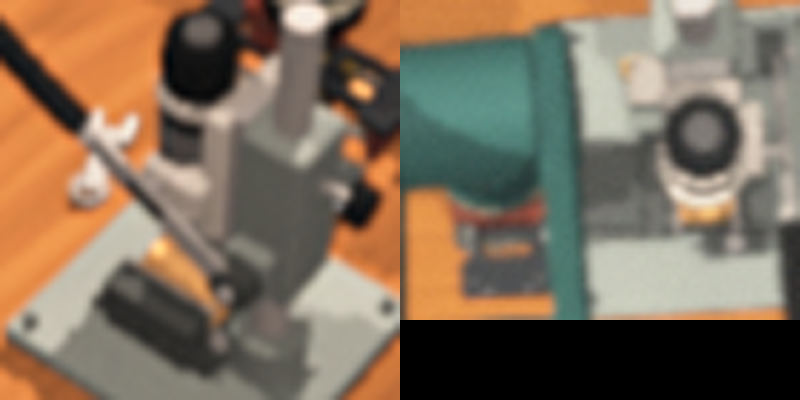

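The pad has stopped dead against the nipped blank at about 38 N. The view shows the blank flush with the fixed jaw at (190,270) on the left. I'm backing off.

{"method": "apply_moves", "body": {"targets": [[1, [0.2, 0, 0], [0, 0, 0]], [1, [0.3, 0, 0], [0, 0, 0]], [1, [0.6, 0, 0], [0, 0, 0]], [1, [0.8, 0, -0.5], [0, 0, 0]], [1, [0.5, 0, -1], [0, 0, 0]], [1, [0, 0, -1], [0, 0, 0]], [1, [0, 0, -1], [0, 0, 0]], [1, [0, 0, -1], [0, 0, 0]], [1, [0, 0, -1], [0, 0, 0]], [1, [0, 0, -1], [0, 0, 0]]]}}

```text
t: 14.0
tool_pos: [0.6001, 0.187, 0.2246]
tcp_rot: [[-0.04, 0.999, 0.001], [0.999, 0.04, 0.0], [0.0, 0.001, -1.0]]
wrist_force: [0.2, -0.2, -0.0]
finger_gap: 0.009
grasp_force: 0.0
```

{"method": "apply_moves", "body": {"targets": [[-1, [0, 0, -1], [0, 0, 0]], [-1, [0, 0, -1], [0, 0, 0]], [-1, [0, 0, -1], [0, 0, 0]], [-1, [0, 0, -1], [0, 0, 0]], [-1, [0, 0, -1], [0, 0, 0]], [-1, [0, 0, -1], [0, 0, 0]], [-1, [0, 0, -1], [0, 0, 0]], [-1, [0, 0, -1], [0, 0, 0]], [-1, [0, -1, 0], [0, 0, 0]], [-1, [0, -1, 0], [0, 0, 0]]]}}

```text
t: 15.25
tool_pos: [0.5495, 0.1848, 0.4239]
tcp_rot: [[-0.04, 0.999, 0.001], [0.999, 0.04, 0.0], [0.0, 0.001, -1.0]]
wrist_force: [-0.5, -0.4, -0.7]
finger_gap: 1.0
grasp_force: 0.0
```

{"method": "apply_moves", "body": {"targets": [[-1, [-1, -0.2, 0], [0, 0, 0]], [-1, [-1, -0.2, 0], [0, 0, 0]], [-1, [-1, -0.2, 0], [0, 0, 0]], [-1, [-1, -0.2, 0], [0, 0, 0]], [-1, [-1, -0.2, 0], [0, 0, 0]], [-1, [-1, -0.2, 0], [0, 0, 0]], [-1, [-1, -0.2, 0], [0, 0, 0]], [-1, [-1, -0.2, 0], [0, 0, 0]], [-1, [-1, -0.2, 0], [0, 0, 0]], [-1, [-0.9, -0.2, 0], [0, 0, 0]]]}}

```text
t: 16.5
tool_pos: [0.5097, -0.0653, 0.4237]
tcp_rot: [[-0.04, 0.999, 0.001], [0.999, 0.04, -0.0], [-0.0, 0.001, -1.0]]
wrist_force: [0.7, -0.5, -0.5]
finger_gap: 1.001
grasp_force: 0.0
```

{"method": "apply_moves", "body": {"targets": [[-1, [0, 0, 0], [0, 0, -1]], [-1, [0, 0, 0], [0, 0, -1]], [-1, [0, 0, 0], [0, 0, -1]], [-1, [0, 0, 0], [0, 0, -1]], [-1, [0, 0, 0], [0, 0, -1]], [-1, [0, 0, 0], [0, 0, -1]], [-1, [0, 0, 0], [0, 0, -1]], [-1, [0, 0, 0], [0, 0, -1]], [-1, [0, 0, 0], [0, 0, -1]], [-1, [0, 0, 0], [0, 0, -1]]]}}

```text
t: 17.75
tool_pos: [0.5099, -0.0644, 0.4236]
tcp_rot: [[-0.992, 0.13, 0.001], [0.13, 0.992, -0.0], [-0.001, -0.0, -1.0]]
wrist_force: [-0.4, 0.3, 0.3]
finger_gap: 1.0
grasp_force: 0.0
```

{"method": "apply_moves", "body": {"targets": [[-1, [0, 0, 0], [0, 0, -1]], [-1, [0, 0, 0], [0, 0, -0.25]], [-1, [0, 0, 0], [0, 0, 0]], [-1, [0, 0, 0], [0, 0, 0]], [-1, [0, 0, 0], [0, 0, 0]], [-1, [0, 0, 0], [0, 0, 0]], [-1, [0, 0, 0], [0, 0, 0]], [-1, [0, 0, 0], [0, 0, 0]], [-1, [0, 0, 0], [0, 0, 0]], [-1, [0, 0, 0], [0, 0, 0]]]}}

```text
t: 19.0
tool_pos: [0.5101, -0.065, 0.4227]
tcp_rot: [[-0.999, -0.04, 0.0], [-0.04, 0.999, 0.0], [-0.0, 0.0, -1.0]]
wrist_force: [-0.7, -0.1, 0.0]
finger_gap: 1.001
grasp_force: 0.0
```

Run:
```python
from h import *
import json
s=r.sense();print({k:np.round(v,4).tolist() for k,v in s.items() if k in("t","tool_pos","tcp_rot","wrist_force","joints")})
f=r.grab_frame("wrist");cv2.imwrite("pics/w2.png",cv2.resize(f,(800,600),interpolation=cv2.INTER_CUBIC))
json.dump({k:np.array(s[k]).tolist() for k in("tool_pos","tcp_rot")},open("s2.json","w"))
```

```text
{'t': 19.0, 'joints': [-14.9721, 6.312, 78.1559, 0.0062, 95.5334, -107.2434], 'tool_pos': [0.5101, -0.065, 0.4227], 'tcp_rot': [[-0.9992, -0.0396, 0.0], [-0.0396, 0.9992, 0.0001], [-0.0, 0.0001, -1.0]], 'wrist_force': [-0.7077, -0.1104, 0.032]}
```

View pics/w2.png

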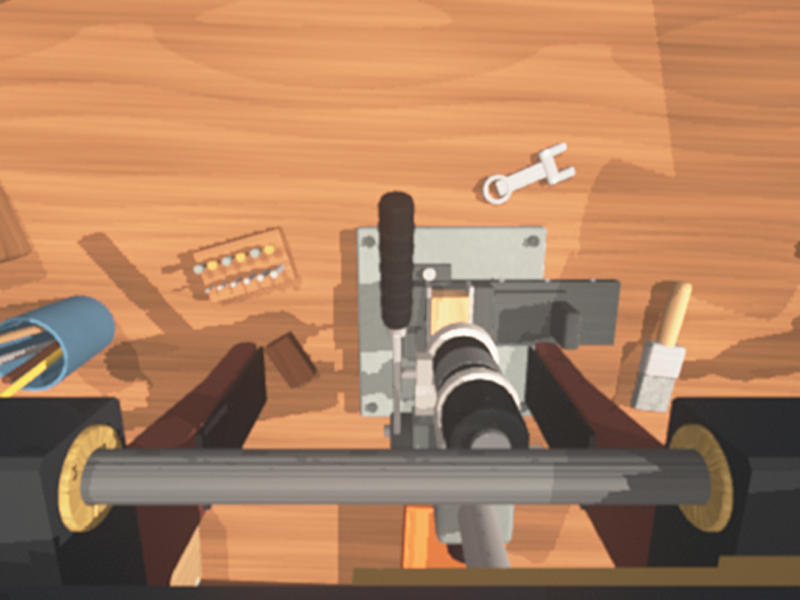

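The wrist view shows the blank square and flush between both jaws (430–472, 285–330). The grip runs down column ≈396 from row 192 to row 328, so the gripper is already almost in line with it.

Run:
```python
from h import *
import json
np.set_printoptions(precision=4,suppress=True)
s=json.load(open("s2.json"));W=lambda x,y:wray((x*.64,y*.64),s)
print("out",tri(W(396,195),T(491,533),S(72,82)),"in",tri(W(397,328),T(478,370),S(172,192)))
for z in(.24,.26,.285): print(z,atz(W(396,192),z),atz(W(397,328),z),atz(W(396.5,255),z))
```

```text
out (array([ 0.4651, -0.0659,  0.2709]), [np.float64(0.003043287990858036), np.float64(0.0013986191931678255), np.float64(0.0037004456796194754)]) in (array([ 0.5567, -0.0642,  0.2324]), [np.float64(0.0022970700589042565), np.float64(0.0007019314837639097), np.float64(0.001981336649181237)])
0.24 [ 0.4626 -0.0672  0.24  ] [ 0.5561 -0.0628  0.24  ] [ 0.5043 -0.0652  0.24  ]
0.26 [ 0.4613 -0.0673  0.26  ] [ 0.5493 -0.0632  0.26  ] [ 0.5006 -0.0654  0.26  ]
0.285 [ 0.4597 -0.0674  0.285 ] [ 0.5409 -0.0636  0.285 ] [ 0.4959 -0.0657  0.285 ]
```

{"method": "apply_moves", "body": {"targets": [[-1, [0, 0, 0.9], [0, 0, 0]], [-1, [0, 0, 0.9], [0, 0, 0]], [-1, [0, 0, 0.9], [0, 0, 0]], [-1, [0, 0, 0.9], [0, 0, 0]], [-1, [0, 0, 0.9], [0, 0, 0]], [-1, [0, 0, 0.9], [0, 0, 0]], [-1, [0, 0, 0.9], [0, 0, 0]], [-1, [0, 0, 0.9], [0, 0, 0]], [-1, [0, 0, 0.4], [0, 0, 0]], [-1, [0, 0, 0], [0, 0, 0]]]}}

```text
t: 20.3
tool_pos: [0.5098, -0.065, 0.2323]
tcp_rot: [[-0.999, -0.04, -0.001], [-0.04, 0.999, 0.0], [0.001, 0.0, -1.0]]
wrist_force: [-0.8, 0.7, -0.3]
finger_gap: 1.001
grasp_force: 0.0
```

{"method": "apply_moves", "body": {"targets": [[1, [0, 0, 0], [0, 0, 0]], [1, [0, 0, 0], [0, 0, 0]], [1, [0, 0, 0], [0, 0, 0]], [1, [0, 0, 0], [0, 0, 0]], [1, [0, 0, 0], [0, 0, 0]], [1, [0, 0, 0], [0, 0, 0]], [1, [0, 0, 0], [0, 0, 0]], [1, [0, 0, 0], [0, 0, 0]], [1, [0, 0, 0], [0, 0, 0]], [1, [0, 0, 0], [0, 0, 0]]], "grip_force": 25}}

```text
t: 21.55
tool_pos: [0.51, -0.0645, 0.2326]
tcp_rot: [[-0.999, -0.04, -0.0], [-0.04, 0.999, 0.001], [0.0, 0.001, -1.0]]
wrist_force: [0.6, 5.2, 0.2]
finger_gap: 0.244
grasp_force: 25.0
```

{"method": "apply_moves", "body": {"targets": [[1, [0, 0.05, 0], [0, 0, 0]], [1, [0.061, 0, 0.14], [0, -0.143, 0]], [1, [0.061, 0, 0.14], [0, -0.143, 0]], [1, [0.061, 0, 0.14], [0, -0.143, 0]], [1, [0.061, 0, 0.14], [0, -0.143, 0]], [1, [0.061, 0, 0.14], [0, -0.143, 0]], [1, [0.061, 0, 0.14], [0, -0.143, 0]], [1, [0.061, 0, 0.14], [0, -0.143, 0]], [1, [0.061, 0, 0.14], [0, -0.143, 0]], [1, [0, 0, 0], [0, 0, 0]]]}}

```text
t: 22.8
tool_pos: [0.4998, -0.0649, 0.2038]
tcp_rot: [[-0.986, -0.039, 0.161], [-0.039, 0.999, 0.005], [-0.161, -0.001, -0.987]]
wrist_force: [-1.6, -5.3, 5.1]
finger_gap: 0.243
grasp_force: 25.0
```

{"method": "apply_moves", "body": {"targets": [[1, [0, -0.025, 0], [0, 0, 0]], [1, [0.03, 0, 0.07], [0, -0.072, 0]], [1, [0.03, 0, 0.07], [0, -0.072, 0]], [1, [0.03, 0, 0.07], [0, -0.072, 0]], [1, [0.03, 0, 0.07], [0, -0.072, 0]], [1, [0.03, 0, 0.07], [0, -0.072, 0]], [1, [0.03, 0, 0.07], [0, -0.072, 0]], [1, [0, 0, 0], [0, 0, 0]], [1, [0, 0, 0], [0, 0, 0]], [1, [0, 0, 0], [0, 0, 0]]]}}

```text
t: 24.05
tool_pos: [0.4971, -0.065, 0.1926]
tcp_rot: [[-0.975, -0.04, 0.218], [-0.039, 0.999, 0.009], [-0.218, 0.0, -0.976]]
wrist_force: [-3.9, -4.4, 5.3]
finger_gap: 0.244
grasp_force: 25.0
```

```bash
cat > f.py <<'E'
from h import *
s=r.sense();R=np.array(s["tcp_rot"]);p=np.array(s["tool_pos"]);g=p-.019*R[:,2]
x=np.array([.9992,.0405,0]);th=np.arcsin((g[2]-.1558)/.2);F=np.array(s["wrist_force"])
for i in range(4): # average a few readings (0.05 s each)
    r.grab_frame("top");F=F+np.array(r.sense()["wrist_force"])
F/=5;print("t",s["t"],"grip",g.round(4),"theta",th.round(3),"F",F.round(2),"tang",round(np.sin(th)*(F@x)+np.cos(th)*F[2],2),"radial",round(-np.cos(th)*(F@x)+np.sin(th)*F[2],2),"M",np.round(s["ft_torque"],2))
E
python3 f.py
```

```text
t 24.05 grip [ 0.493  -0.0651  0.2111] theta 0.28 F [-3.63 -4.13  4.74] tang 3.51 radial 4.96 M [-0.59  0.43 -0.14]
```

{"method": "apply_moves", "body": {"targets": [[1, [0.05, -0.05, 0], [0, 0, 0]], [1, [0.015, 0, 0.035], [0, -0.036, 0]], [1, [0.015, 0, 0.035], [0, -0.036, 0]], [1, [0.015, 0, 0.035], [0, -0.036, 0]], [1, [0.015, 0, 0.035], [0, -0.036, 0]], [1, [0, 0, 0], [0, 0, 0]], [1, [0, 0, 0], [0, 0, 0]], [1, [0, 0, 0], [0, 0, 0]], [1, [0, 0, 0], [0, 0, 0]], [1, [0, 0, 0], [0, 0, 0]]]}}

```text
t: 25.5
tool_pos: [0.4964, -0.0652, 0.1891]
tcp_rot: [[-0.97, -0.039, 0.24], [-0.038, 0.999, 0.011], [-0.24, 0.002, -0.971]]
wrist_force: [2.3, 6.0, 4.5]
finger_gap: 0.242
grasp_force: 25.0
```

```bash
python3 f.py
```

```text
t 25.5 grip [ 0.4919 -0.0654  0.2075] theta 0.262 F [2.52 5.49 3.88] tang 4.46 radial -1.65 M [ 0.8  -0.51  0.18]
```

{"method": "apply_moves", "body": {"targets": [[1, [-0.01, 0.028, 0], [0, 0, 0]], [1, [0.015, 0, 0.035], [0, -0.036, 0]], [1, [0.015, 0, 0.035], [0, -0.036, 0]], [1, [0.015, 0, 0.035], [0, -0.036, 0]], [1, [0, 0, 0], [0, 0, 0]], [1, [0, 0, 0], [0, 0, 0]], [1, [0, 0, 0], [0, 0, 0]], [1, [0, 0, 0], [0, 0, 0]], [1, [0, 0, 0], [0, 0, 0]], [1, [0, 0, 0], [0, 0, 0]]]}}

```text
t: 26.95
tool_pos: [0.4963, -0.0652, 0.1875]
tcp_rot: [[-0.966, -0.04, 0.255], [-0.038, 0.999, 0.01], [-0.255, 0.0, -0.967]]
wrist_force: [-2.5, 4.8, 16.3]
finger_gap: 0.247
grasp_force: 25.0
```

```bash
python3 f.py
```

```text
t 26.95 grip [ 0.4914 -0.0654  0.2058] theta 0.253 F [-3.34  4.95 16.45] tang 15.14 radial 7.15 M [ 0.81 -0.09  0.21]
```

{"method": "apply_moves", "body": {"targets": [[1, [0.01, 0.015, -0.02], [0, 0, 0]], [1, [0, 0, 0], [0, 0, 0]], [1, [0, 0, 0], [0, 0, 0]], [1, [0, 0, 0], [0, 0, 0]], [1, [0, 0, 0], [0, 0, 0]], [1, [0, 0, 0], [0, 0, 0]], [1, [0, 0, 0], [0, 0, 0]], [1, [0, 0, 0], [0, 0, 0]], [1, [0, 0, 0], [0, 0, 0]], [1, [0, 0, 0], [0, 0, 0]]]}}

```text
t: 28.4
tool_pos: [0.4964, -0.0651, 0.1879]
tcp_rot: [[-0.966, -0.039, 0.256], [-0.038, 0.999, 0.01], [-0.256, -0.0, -0.967]]
wrist_force: [-1.2, 4.4, 13.3]
finger_gap: 0.245
grasp_force: 25.0
```

```bash
python3 f.py
```

```text
t 28.4 grip [ 0.4915 -0.0653  0.2062] theta 0.255 F [-0.82  3.65 13.39] tang 12.79 radial 4.03 M [ 0.66 -0.32  0.19]
```

{"method": "apply_moves", "body": {"targets": [[1, [0.008, 0.01, -0.03], [0, 0, 0]], [1, [0, 0, 0], [0, 0, 0]], [1, [0, 0, 0], [0, 0, 0]], [1, [0, 0, 0], [0, 0, 0]], [1, [0, 0, 0], [0, 0, 0]], [1, [0, 0, 0], [0, 0, 0]], [1, [0, 0, 0], [0, 0, 0]], [1, [0, 0, 0], [0, 0, 0]], [1, [0, 0, 0], [0, 0, 0]], [1, [0, 0, 0], [0, 0, 0]]]}}

```text
t: 29.85
tool_pos: [0.4965, -0.0651, 0.1884]
tcp_rot: [[-0.966, -0.039, 0.256], [-0.038, 0.999, 0.01], [-0.257, -0.0, -0.967]]
wrist_force: [3.0, 2.3, 8.2]
finger_gap: 0.245
grasp_force: 25.0
```

```bash
python3 f.py
```

```text
t 29.85 grip [ 0.4916 -0.0653  0.2067] theta 0.258 F [2.94 2.6  8.48] tang 8.98 radial -0.78 M [ 0.59 -0.57  0.2 ]
```

{"method": "apply_moves", "body": {"targets": [[1, [0, 0.008, -0.014], [0, 0, 0]], [1, [0, 0, 0], [0, 0, 0]], [1, [0, 0, 0], [0, 0, 0]], [1, [0, 0, 0], [0, 0, 0]], [1, [0, 0, 0], [0, 0, 0]], [1, [0, 0, 0], [0, 0, 0]], [1, [0, 0, 0], [0, 0, 0]], [1, [0, 0, 0], [0, 0, 0]], [1, [0, 0, 0], [0, 0, 0]], [1, [0, 0, 0], [0, 0, 0]]]}}

```text
t: 31.3
tool_pos: [0.4965, -0.0651, 0.1886]
tcp_rot: [[-0.966, -0.039, 0.257], [-0.038, 0.999, 0.009], [-0.257, -0.001, -0.966]]
wrist_force: [4.0, 2.4, 5.8]
finger_gap: 0.244
grasp_force: 25.0
```

```bash
python3 f.py
python3 - <<'E'
from h import *
a=r.grab_frame("scene")[165:245,225:305];cv2.imwrite("pics/end.png",cv2.resize(a,(600,600),interpolation=cv2.INTER_CUBIC))
E
```

```text
t 31.3 grip [ 0.4916 -0.0653  0.207 ] theta 0.259 F [3.53 2.15 6.3 ] tang 7.02 radial -1.88 M [ 0.39 -0.67  0.11]
```

View pics/end.png

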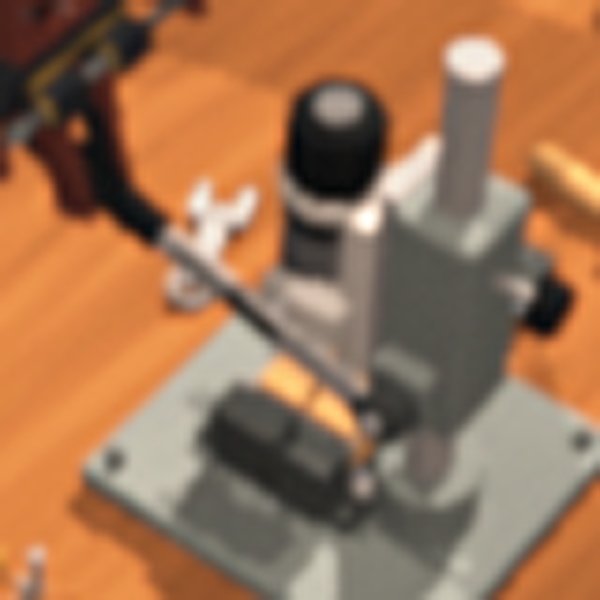

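The image shows the lever held down in the gripper at (110,190), the blank flush at (310,390), and the stand and wrench undisturbed. About 7 N at the grip, against about 4.5 N just before contact, means roughly 6 N on the bit.

```bash
python3 -c "
from cell import r
print(r.finish_job())"
```

```text
the job is handed in; nothing more can be done
None
```

I closed the vise on the blank, which sits square and flush between both jaws, and handed the job in with the gripper still holding the lever and the bit resting on the wood at roughly 6 N; the bit's load touched an estimated 24 N at first contact and I eased it off, and the jaw push peaked at 38.5 N, just under the 40 N limit.

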